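Tip the sherds from the tilting tray into the finds box

ROBOT

A 6-joint arm with a two-finger parallel gripper is mounted at the origin on the work surface; the furniture and walls round the work are solid. World frame = base frame: x ahead of the robot, y to its left, z up, the work surface at z = 0. Lengths are in m, angles in rad, forces in N, time in s.
With the tool pointing down it reaches from about 0.25 to 0.725 m from the base axis. Payload 4 kg.
Tool frame: the origin (TCP) lies at the very end of the fingers, on their centre line; the grasp point (between the pads) lies 19 mm behind it (grip_point_offset is the distance from the TCP to the grasp point, in m); x points along the fingers, z is the direction in which the jaws open and shut, and the axes are right-handed (so a half turn about x gives the same grasp; the last joint's range is limited). The gripper opens to 85 mm and grips with 20 to 120 N. Pads are 22 mm wide; open, the fingers measure 114 mm over their backs; the gripper's body (76 mm by 85 mm) begins 54 mm behind the grasp point. The pads swing forward as they close: fully open they stand 13 mm farther back than shut.
Start: joints at [1.193, 0.241, 0.005, 1.335, 0, 1.571], TCP at [0.184, 0.465, 0.231] pointing down, gripper open.
Joint ranges: [-2.72, 2.72], [-1.05, 1.87], [-1.09, 1.28], [-1.99, 2.15], [-1.42, 1.44], [-3.14, 3.14]. Speed limits (rad/s): [2.79, 2.79, 3.14, 3.14, 3.14, 3.14].

INTERFACE

Orientations are given as a rotation vector (axis times angle).
In Python, from cell import * gives the robot as it stands.
- The arm moves only by the tool carry_out, never from a script. Its argument "rows" is one flat list of numbers, 7 for each row, row after row: the shift along the tool's x, y, z in cm, then the turn, a rotation vector about the tool's x, y, z in rad, then the gripper's target within -1 to 1 (shut at 1, half-way at 0, fully open at -1). A call has 1 to 20 rows; each row is the pose to reach, as a shift and turn from the pose commanded when the call began, along the tool's axes at that moment; what a row does not reach only later rows make up. A row lasts 1/8 s, in which the tool goes at most 62.5 mm and 10.7 degrees, less where a joint would pass 70% of its speed; a pose out of reach is approached as far as the arm can. A call with a gripper value outside its range is refused whole. The fingers move at their own pace and stop on an object; "grip_force" is the grip in N (left out, the last holds). Time passes only in rows, so rows that repeat a pose let the fingers close. It gives the time, the measured TCP pose, the force and the opening at its end, in the units of the state.
- get_obs(): the state, without advancing time (a new reading comes with each control period).
- grab_frame(name): name is "side" or "top"; returns a dict with "frame" (420x560x3 uint8, red, green, blue), "depth" (420x560 float32, m along the optical axis (not along the pixel's ray), 0 where there is no reading), "fovy" (degrees; the focal length in pixels is half the picture's height over the tangent of half this angle, whatever the lens; pixels are square), "cx", "cy" (the principal point, pixels), "dist_coeffs" ([k1, k2, p1, p2, k3] as OpenCV has them; the pictures are not rectified), "cam_to_world" (4x4, takes a point from camera to world coordinates). Camera axes: x right, y down, z forward; pixel columns grow to the right and rows downward; lengths in m; the calibration is good to about 2 mm. A picture is of the moment at which its call begins.
- sign_off(): hands the job in, once; it reports no verdict.
The state is a dict: "t": time; "joint_positions": joint angles; "joint_velocities": joint speeds; "joint_efforts": joint torques, N m; "tool_pos": TCP position; "orientation": TCP orientation; "force": force on the tool from outside, world axes, zero at the start; "moment": the same for the moment, N m; "width": finger opening in m.
Only numpy, scipy, OpenCV 4.12 (cv2) and the standard library are available. Lean on these libraries where they do the work, as an engineer would, in place of code of your own. Each camera call takes 0.05 s, during which the arm holds its last target. There are 200 camera calls.

TASK

Empty the tilting tray into the white finds box: push the box along the base board all the way home against the stop under the tray, then press one of the tray's two front grips down until the rubber rest under the tray's lip bears lightly but surely on the edge of the box, and keep it there until all four sherds have slid into the box. Then ease the tray back up to level and let go. The box is brittle, so work by feel and gently; do not let the tray drop or spring back, do not touch the sherds, and leave the other things on the table where they are.

Things in the scene. Friction and masses are not known exactly. Their poses are not given: they have to be found in the camera images.
- stand: Fixed stand of the tilting tray: grey steel on a plywood base board 30 mm thick (x -290 to +110, y +-115 mm). Origin on the table, midway below the tray's pivot axis; x points level from the tray's open lip to its closed end (roughly away from the robot), y left, z up. Pivot axis along y, 162 mm above the table. Side plates at y = +-73 mm, x +-23 mm, up to z = 176 mm.
- bay (a point): Middle of the foot of the stop for the box, on the base board (30 mm up), at x = -73 mm in the stand's frame: front face of a cross bar 30 mm high, facing -x of the stand. Beside it two smooth nylon guides, 26 mm high: inner faces at y = +-81 mm up to 25 mm in front of the stop, then flaring to y = +-91 mm at 64 mm in front of it.
- tilt (a joint): Tilt of the tray, rad: 0 = level, held there by a counterweight under its closed end; grows as the lip goes down; own end stop at 1.0. With the box home the tray's rest meets the box's edge somewhere between 0.69 and 0.78, to be found by feel. Down on a grip it takes 4 to 6.5 N near level, 1.5 to 3.5 N near the box, 2 to 5 N on the way back; let go, it flies back to level.
- pan: Tilting tray of bare aluminium, 211 x 130 mm, open at the lip, walls 26 mm high on the other sides. Origin on the pivot axis, mid-width; axes as the stand's when level, turning with the tray. Here: floor top z = +9, underside +6; lip x = -116, closed end +95 mm. Below the lip a rubber-faced rest strip (x -112 to -98 mm), clamped on studs; its underside is 4 to 12 mm below the tray's, reset every day.
- grip_left (a point): Middle of the tray's left grip: a black rubber-covered round bar, 17 mm in diameter, 48 mm long, standing out sideways (along y) from the tray's side near the lip. In the frame of pan: x = -100, y = +94, z = +50 mm; the bar runs from y = 68 to 116 mm and ends in a 21 mm steel button.
- grip_right (a point): Middle of the tray's right grip: the same bar on the other side, at y = -94 mm in the frame of pan.
- box: White open finds box with a blank card on its front, loose on the base board: 112 mm along its x, 156 along y, 60 high, walls 4 mm, about 0.2 kg, brittle: it cracks at about 20 N. Origin: centre of underside, z up, x as the stand's. Starts 50 to 75 mm short of the stop, a little askew. Home: rear wall (+x side) touches the stop, origin at x = -129 mm in the stand's frame.
- sherd_a: Pottery sherd 49 x 41 x 18 mm lying in the tray. Origin: centre of its underside as it lies at the start.
- sherd_b: Pottery sherd 32 x 54 x 15 mm lying in the tray. Origin: centre of its underside as it lies at the start.
- sherd_c: Pottery sherd 53 x 45 x 18 mm lying in the tray. Origin: centre of its underside as it lies at the start.
- sherd_d: Pottery sherd 52 x 37 x 16 mm lying in the tray. Origin: centre of its underside as it lies at the start.
- glue_a: Bystander: white glue bottle with a blue band, 42 mm across, 75 mm high. Origin: centre of its underside.
- case_black_a: Bystander: small closed case with a black base and a clear lid, 78 x 130 x 50 mm. Origin: centre of its underside.
- brush: Bystander: flat dusting brush, 21 x 136 x 11 mm, beside the stand. Origin: centre of its underside.
- loupe: Bystander: black eye loupe, 32 mm across, 27 mm high, beside the stand. Origin: centre of its underside.
- big_sherd: Bystander: large pottery sherd, 100 x 100 x 23 mm, on the table. Origin: centre of its underside.
Mind the look-alikes: they are no part of the job. What is shaped like the sherd_c but green is not meant.

How it is judged:
By the outcome, as a careful person would: the job done as asked, in the order asked, and still so for the second after the job is handed in, with the robot touching nothing.
It also fails if it takes over 72 s, if anything falls off the work surface, if the arm or the gripper's body presses on something with over 40 N, if the wrist force passes 120 N, or if a joint passes its speed limit or range.

## Working session

There is one attempt and no reset: what is moved stays moved. The work goes in short steps, Python scripts to look and compute and a tool call to move; the robot and the scene stay as the last step left them, time stands still between calls to the robot, and variables do not carry over. Pictures are saved under pics/ and viewed, about 8 in all and at most 12, crops included, and the job is handed in when it is done.

Besides the shell and the picture viewer there is one more tool, called after ">>>" by a JSON object that holds its "op" and its "data", one argument or row to a line. carry_out: Moves the arm, as the interface text tells. Its arguments: {"type":"object","properties":{"rows":{"type":"array"},"grip_force":{"type":"number"}},"required":["rows"]}

```bash
mkdir -p pics; ls; python3 - <<'E'
from cell import *
import cv2,numpy as np
o=get_obs(); print({k:np.round(v,3) for k,v in o.items()})
for n in("top","side"):
    g=grab_frame(n); cv2.imwrite(f"pics/{n}0.png",g["frame"][:,:,::-1]); np.savez(f"{n}0.npz",**g)
    print(n,g["fovy"],g["cx"],g["cy"],g["dist_coeffs"],np.round(g["cam_to_world"],3))
E
```

```text
pics
{'t': np.float64(0.0), 'joint_positions': array([1.193, 0.241, 0.004, 1.335, 0.   , 1.571]), 'joint_velocities': array([-0.001,  0.001,  0.001, -0.   , -0.   ,  0.002]), 'joint_efforts': array([-0.0000e+00, -3.7232e+01,  2.5241e+01,  1.7000e-02,  0.0000e+00,
       -0.0000e+00]), 'tool_pos': array([0.184, 0.464, 0.23 ]), 'orientation': array([-0.928,  1.366,  0.926]), 'force': array([-0.839, -0.149, -0.077]), 'moment': array([-0.003, -0.011,  0.032]), 'width': np.float64(0.085)}
top 42.39457053974035 288.72635890134984 212.28714305629524 [-0.11590589  0.          0.          0.          0.        ] [[ 0.017 -0.984  0.179  0.338]
 [-1.    -0.014  0.018 -0.046]
 [-0.015 -0.179 -0.984  1.538]
 [ 0.     0.     0.     1.   ]]
side 45.49275154168413 278.00130816225163 209.1979480677034 [-0.04178465  0.          0.          0.          0.        ] [[ 0.975 -0.114  0.19   0.269]
 [-0.221 -0.444  0.868 -1.429]
 [-0.015 -0.889 -0.459  0.887]
 [ 0.     0.     0.     1.   ]]
```

View pics/top0.png

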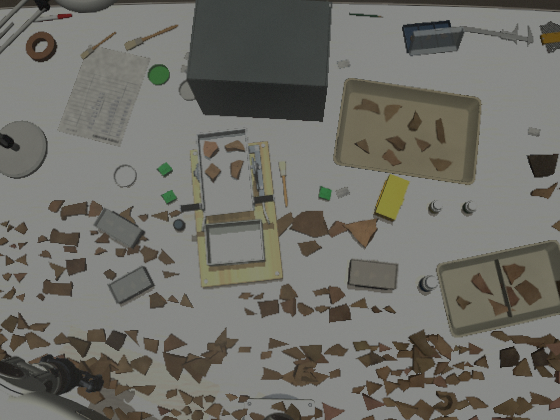

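View pics/side0.png

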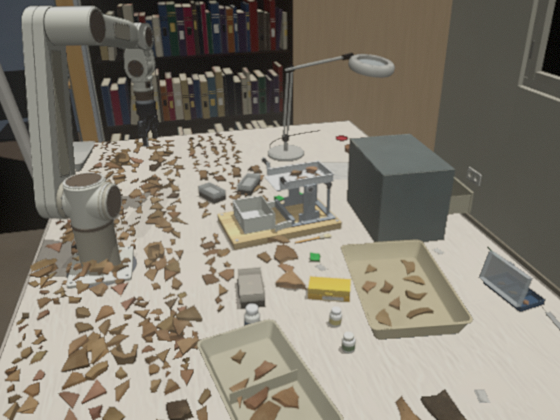

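```bash
cat > h.py <<'E'
import numpy as np,cv2
def cloud(g):
    """world xyz for every pixel, from depth"""
    d=g["depth"]; h,w=d.shape; f=h/2/np.tan(np.radians(float(g["fovy"]))/2)
    K=np.array([[f,0,g["cx"]],[0,f,g["cy"]],[0,0,1.]])
    u,v=np.meshgrid(np.arange(w),np.arange(h))
    n=cv2.undistortPoints(np.stack([u,v],-1).reshape(-1,1,2).astype(float),K,np.array(g["dist_coeffs"])).reshape(h,w,2)
    P=np.dstack([n*d[...,None],d]); T=np.array(g["cam_to_world"])
    W=P@T[:3,:3].T+T[:3,3]; W[d==0]=np.nan; return W
E
python3 - <<'E'
from h import *
g=np.load("top0.npz");W=cloud(g);z=W[...,2]
def rect(m,name):
    p=W[m][:,:2]; r=cv2.minAreaRect((p*1000).astype(np.float32)); print(name,m.sum(),np.round(r[0],1),np.round(r[1],1),round(r[2],2),np.nanmedian(z[m]).round(4))
roi=np.zeros(z.shape,bool); roi[120:295,175:290]=1
def big(m):
    n,l,s,_=cv2.connectedComponentsWithStats(m.astype(np.uint8)); i=1+np.argmax(s[1:,4]); return l==i
hsv=cv2.cvtColor(g["frame"],cv2.COLOR_RGB2HSV)
rect(big(roi&(z>.02)),"all")
rect(roi&(z>.024)&(z<.036)&(hsv[...,1]>60),"board")
b=roi&(z>.082)&(z<.098); b[:215]=0; rect(big(b),"box")
t=roi&(z>.185)&(z<.205); rect(big(t),"traywall")
t=roi&(z>.205); rect(t,"grips"); 
n,l,s,c=cv2.connectedComponentsWithStats(t.astype(np.uint8))
for i in range(1,n):
    if s[i,4]>4: print(c[i],s[i],np.round(np.nanmean(W[l==i],0),4))
cr=g["frame"][120:300,160:360,::-1]; cv2.imwrite("pics/c1.png",cv2.resize(cr,None,fx=3.3,fy=3.3,interpolation=3))
print("table",np.nanmedian(z[200:230,350:370]))
E
```

```text
all 12138 [612.4 117.5] [400.5 270.7] 7.29 0.0383
board 3156 [613.  115.7] [399.2 266.9] 7.42 0.031
box 336 [519.5 129.1] [113.5 156.9] 6.02 0.0901
traywall 295 [705.6 147.7] [186.2 132.3] 7.79 0.1998
grips 320 [693.1 145.7] [205.3 236.1] 7.56 0.2198
[263.08108108 198.7972973 ] [252 194  23  10 148] [0.6114 0.0426 0.2201]
[190.20833333 207.28472222] [180 203  23  10 144] [0.5875 0.2243 0.2197]
table 0.0027667251781413604
```

View pics/c1.png

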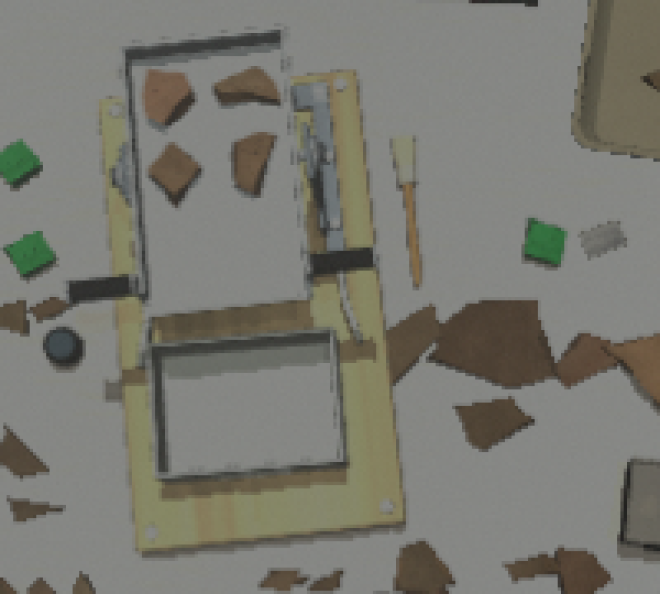

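```bash
python3 - <<'E'
from h import *
g=np.load("side0.npz");W=cloud(g)
cr=g["frame"][150:260,205:360,::-1]; cv2.imwrite("pics/c2.png",cv2.resize(cr,None,fx=5,fy=5,interpolation=3))
g=np.load("top0.npz");W=cloud(g);z=W[...,2]
# box wall heights and fit in stand frame
th=np.radians(7.45);R=np.array([[np.cos(th),-np.sin(th)],[np.sin(th),np.cos(th)]])
O=np.array([.6995,.1465]); S=(W[...,:2]-O)@R
for nm,(u0,u1,v0,v1) in dict(contraption=(250,264,145,192),cable=(256,275,202,225)).items():
    p=z[v0:v1,u0:u1]; s=S[v0:v1,u0:u1]; m=p>.06; print(nm,np.nanmax(p),np.round(s[m].min(0),3) if m.any() else 0,np.round(s[m].max(0),3) if m.any() else 0)
bd=(z>.022)&(z<.038)&(np.abs(S[...,1])<.14)&(S[...,0]>-.32)&(S[...,0]<-.25)
print("board front x",np.nanpercentile(S[bd][:,0],[0,1,50]),"y",np.nanpercentile(S[bd][:,1],[1,99]))
b=(z>.082)&(z<.098)&(S[...,0]<-.1)&(S[...,0]>-.26)&(np.abs(S[...,1])<.1)
r=cv2.minAreaRect((S[b]*1000).astype(np.float32)); print("box stand",r)
E
```

```text
contraption 0.20905090150946637 [-0.074 -0.085] [ 0.022 -0.058]
cable 0.22075686397050398 [-0.142 -0.093] [-0.087 -0.059]
board front x [-0.31126337 -0.28956539 -0.26992814] y [-0.11194196  0.11091044]
box stand ((-180.69923400878906, 6.049934387207031), (156.8827667236328, 113.51524353027344), 88.5675048828125)
```

View pics/c2.png

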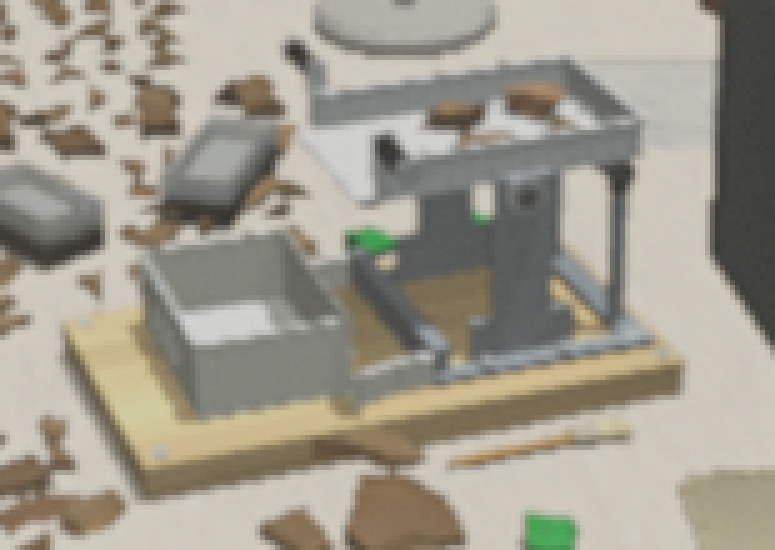

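```bash
cat >> h.py <<'E'
from scipy.spatial.transform import Rotation as Ro
TH=np.radians(7.45);R2=np.array([[np.cos(TH),-np.sin(TH)],[np.sin(TH),np.cos(TH)]]);O=np.array([.6995,.1465])
def goal(s):            # stand-frame xyz -> world
    return np.r_[O+R2@np.array(s[:2]),s[2]]
def Rgoal(sg):          # tool x down, tool z along sg*stand y
    x=np.array([0,0,-1.]);z=sg*np.r_[R2@[0,1.],0];return Ro.from_matrix(np.c_[x,np.cross(z,x),z])
def rel(o,s,sg=None):
    R=Ro.from_rotvec(o["orientation"]); d=R.inv().apply(goal(s)-o["tool_pos"])*100
    t=(R.inv()*Rgoal(sg)).as_rotvec() if sg else 0
    return np.round(d,2),np.round(t,3)
def stand(p): return np.round(np.r_[R2.T@(np.array(p[:2])-O),p[2]]*1000,1)
E
python3 - <<'E'
from cell import *
from h import *
o=get_obs(); print(np.round(Ro.from_rotvec(o["orientation"]).as_matrix(),3))
for sg in(1,-1): print(sg,rel(o,[-.268,.004,.23],sg))
print(goal([-.268,.004,.23]))
E
```

```text
[[-0.001 -0.929  0.369]
 [-0.002  0.369  0.929]
 [-1.    -0.    -0.002]]
1 (array([  0.1 , -36.  , -23.21]), array([-0.508, -0.002, -0.   ]))
-1 (array([  0.1 , -36.  , -23.21]), array([ 2.634e+00, -1.000e-03,  3.000e-03]))
[0.43324371 0.1157171  0.23      ]
```

>>> {"op": "carry_out", "data": {
  "rows": [0,-3,-2,-0.05,0,0,1,0,-7.5,-5,-0.1,0,0,1,0,-12,-8,-0.17,0,0,1,0,-17,-11,-0.24,0,0,1,0,-22,-14,-0.31,0,0,1,0,-27,-17.5,-0.38,0,0,1,0,-32,-20.5,-0.45,0,0,1,0,-35,-22.5,-0.5,0,0,1,0,-36,-23.2,-0.508,0,0,1,0,-36,-23.2,-0.508,0,0,1],
  "grip_force": 40
}}

```text
t: 1.35
tool_pos: [0.4332, 0.1161, 0.2309]
orientation: [-1.302, 1.146, 1.304]
force: [0.6, 0.8, -0.2]
width: 0.0001
```

```bash
python3 - <<'E'
from cell import *
from h import *
o=get_obs(); print(o["t"],stand(o["tool_pos"]),np.round(o["force"],2),o["width"],rel(o,[-.268,.004,.047],1),np.round(o["joint_positions"],2))
E
```

```text
1.35 [-268.     4.4  230.9] [ 0.61  0.76 -0.18] 0.00012365166489657105 (array([18.39, -0.02, -0.05]), array([-0.002,  0.   , -0.001])) [ 0.26  0.14 -0.12  1.31  0.    0.13]
```

>>> {"op": "carry_out", "data": {
  "rows": [3,0,0,0,0,0,1,7,0,0,0,0,0,1,11,0,0,0,0,0,1,14,0,0,0,0,0,1,16.5,0,0,0,0,0,1,18,0,0,0,0,0,1,18.4,0,0,0,0,0,1,18.4,0,0,0,0,0,1]
}}

```text
t: 2.35
tool_pos: [0.4332, 0.1172, 0.0475]
orientation: [-1.305, 1.144, 1.306]
force: [0.2, -0.2, 0.9]
width: -0.0
```

>>> {"op": "carry_out", "data": {
  "rows": [0,-0.4,0,0,0,0,1,0,-0.8,0,0,0,0,1,0,-1.1,0,0,0,0,1,0,-1.4,0,0,0,0,1,0,-1.7,0,0,0,0,1,0,-2.0,0,0,0,0,1,0,-2.3,0,0,0,0,1,0,-2.6,0,0,0,0,1,0,-2.9,0,0,0,0,1,0,-3.2,0,0,0,0,1]
}}

```text
t: 3.6
tool_pos: [0.4654, 0.1205, 0.0472]
orientation: [-1.304, 1.145, 1.304]
force: [-1.3, 0.0, -0.5]
width: 0.0001
```

```bash
cat > look.py <<'E'
import sys
from cell import *
from h import *
o=get_obs(); print(round(float(o["t"]),2),stand(o["tool_pos"]),"F stand",np.round(np.r_[R2.T@o["force"][:2],o["force"][2]],2))
if len(sys.argv)>1:
    for n in("top","side"):
        g=grab_frame(n); cv2.imwrite(f"pics/{n}{sys.argv[1]}.png",g["frame"][:,:,::-1]); np.savez(f"{n}{sys.argv[1]}.npz",**g)
        W=cloud(g);z=W[...,2];S=(W[...,:2]-O)@R2
        b=(z>.082)&(z<.098)&(S[...,0]<-.06)&(S[...,0]>-.26)&(np.abs(S[...,1])<.1)
        p=S[b]*1000; print(n,len(p),"box walls x",np.percentile(p[:,0],[0,2,98,100]).round(1),"y",np.percentile(p[:,1],[0,2,98,100]).round(1))
E
python3 look.py 1
```

```text
3.6 [-235.5    4.6   47.2] F stand [-1.31  0.19 -0.51]
top 187 box walls x [-222.5 -221.  -109.7 -109.1] y [-71.4 -70.9  83.4  83.8]
side 175 box walls x [-248.3 -246.7 -109.4 -108.4] y [-81.8 -77.2  84.1  86.8]
```

>>> {"op": "carry_out", "data": {
  "rows": [0,-0.3,0,0,0,0,1,0,-0.6,0,0,0,0,1,0,-0.9,0,0,0,0,1,0,-1.2,0,0,0,0,1,0,-1.5,0,0,0,0,1,0,-1.8,0,0,0,0,1,0,-2.1,0,0,0,0,1,0,-2.4,0,0,0,0,1,0,-2.6,0,0,0,0,1,0,-2.8,0,0,0,0,1,0,-3.0,0,0,0,0,1]
}}

```text
t: 5.08
tool_pos: [0.495, 0.1243, 0.0473]
orientation: [-1.304, 1.145, 1.305]
force: [-2.7, -0.5, 0.6]
width: 0.0
```

```bash
python3 look.py 2
```

```text
5.08 [-205.6    4.5   47.3] F stand [-2.78 -0.1   0.63]
top 79 box walls x [-193.7 -193.1  -83.3  -82.3] y [-73.9 -73.8 -59.2 -54.9]
side 170 box walls x [-218.9 -217.2  -78.8  -76.9] y [-87.2 -81.7  80.   85.5]
```

>>> {"op": "carry_out", "data": {
  "rows": [0,-0.1,0,0,0,0,1,0,-0.2,0,0,0,0,1,0,-0.3,0,0,0,0,1,0,-0.4,0,0,0,0,1,0,-0.5,0,0,0,0,1,0,-0.5,0,0,0,0,1]
}}

```text
t: 5.92
tool_pos: [0.5001, 0.125, 0.0473]
orientation: [-1.305, 1.145, 1.304]
force: [-2.7, -1.4, -0.7]
width: 0.0002
```

>>> {"op": "carry_out", "data": {
  "rows": [0,-0.05,0,0,0,0,1,0,-0.1,0,0,0,0,1,0,-0.15,0,0,0,0,1,0,-0.15,0,0,0,0,1]
}}

```text
t: 6.42
tool_pos: [0.5007, 0.1249, 0.0471]
orientation: [-1.304, 1.146, 1.305]
force: [-4.5, -2.8, 1.5]
width: -0.0001
```

```bash
python3 look.py 3; python3 - <<'E'
from h import *
import cv2
a=cv2.imread("pics/side3.png")[175:260,205:320]; b=cv2.imread("pics/top3.png")[180:300,170:300]
cv2.imwrite("pics/c3.png",np.hstack([cv2.resize(a,(540,400),interpolation=3)[:400],cv2.resize(b,(260,240),interpolation=3)[:240] if 0 else cv2.copyMakeBorder(cv2.resize(b,(260,240),interpolation=3),0,160,0,0,0)]))
g=np.load("side3.npz");W=cloud(g);z=W[...,2];S=(W[...,:2]-O)@R2*1000
# rear and front wall tops as a function of y
for lo,hi,nm in((-110,-60,"rear"),(-215,-170,"front")):
  for y0 in range(-80,80,20):
    m=(z>.084)&(z<.097)&(S[...,1]>y0)&(S[...,1]<y0+20)&(S[...,0]>lo)&(S[...,0]<hi)
    if m.sum(): print(nm,y0+10,m.sum(),S[m][:,0].min().round(1),S[m][:,0].mean().round(1),S[m][:,0].max().round(1))
E
```

```text
6.42 [-199.9    4.3   47.1] F stand [-4.84 -2.14  1.5 ]
top 74 box walls x [-211.1 -187.7  -84.8  -83.5] y [-74.2 -73.8 -56.7 -26.3]
side 162 box walls x [-211.8 -211.4  -73.8  -71.5] y [-85.6 -81.2  80.3  83.7]
rear -70 14 -108.9 -91.5 -75.8
rear -50 4 -79.3 -76.8 -74.8
rear -30 3 -78.6 -76.9 -75.9
rear -10 3 -79.2 -77.8 -76.8
rear 10 5 -77.8 -76.0 -72.7
rear 30 3 -78.2 -76.4 -73.6
rear 50 4 -77.2 -74.5 -71.5
rear 70 13 -107.9 -88.2 -74.5
front -70 9 -189.4 -182.3 -170.4
front -50 3 -185.5 -184.9 -183.9
front -30 11 -210.0 -193.9 -184.4
front -10 6 -211.3 -203.6 -185.3
front 10 8 -211.6 -210.1 -208.5
front 30 1 -210.8 -210.8 -210.8
```

View pics/c3.png

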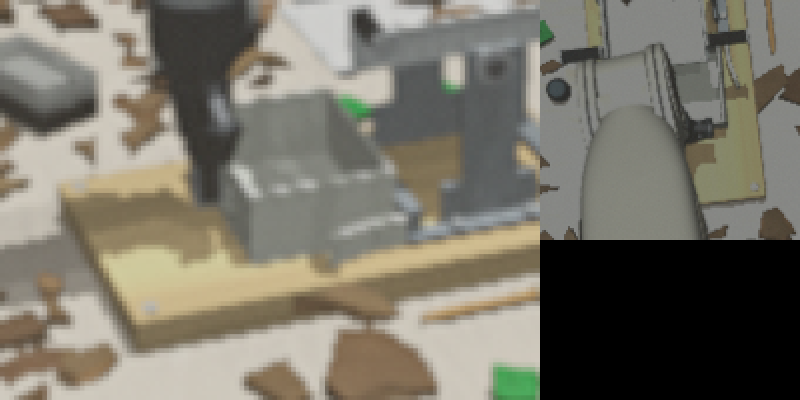

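>>> {"op": "carry_out", "data": {
  "rows": [0,-0.05,0,0,0,0,1,0,-0.1,0,0,0,0,1,0,-0.1,0,0,0,0,1]
}}

```text
t: 6.9
tool_pos: [0.5026, 0.1254, 0.0472]
orientation: [-1.304, 1.144, 1.304]
force: [-2.6, -2.2, -0.2]
width: 0.0003
```

```bash
python3 look.py
```

```text
6.9 [-198.     4.6   47.2] F stand [-2.82 -1.88 -0.17]
```

>>> {"op": "carry_out", "data": {
  "rows": [0,-0.05,0,0,0,0,1,0,-0.1,0,0,0,0,1,0,-0.1,0,0,0,0,1]
}}

```text
t: 7.28
tool_pos: [0.5028, 0.1252, 0.0471]
orientation: [-1.304, 1.146, 1.305]
force: [-4.6, -2.9, -0.6]
width: 0.0002
```

>>> {"op": "carry_out", "data": {
  "rows": [0,-0.05,0,0,0,0,1,0,-0.1,0,0,0,0,1,0,-0.1,0,0,0,0,1]
}}

```text
t: 7.65
tool_pos: [0.5027, 0.1252, 0.047]
orientation: [-1.303, 1.148, 1.307]
force: [-5.8, -2.3, 2.8]
width: 0.0001
```

```bash
python3 look.py
```

```text
7.65 [-197.9    4.4   47. ] F stand [-6.04 -1.51  2.85]
```

>>> {"op": "carry_out", "data": {
  "rows": [0,-0.05,0,0,0,0,1,0,-0.1,0,0,0,0,1,0,-0.15,0,0,0,0,1,0,-0.15,0,0,0,0,1]
}}

```text
t: 8.15
tool_pos: [0.5026, 0.1254, 0.0466]
orientation: [-1.302, 1.149, 1.309]
force: [-10.2, -3.0, 2.6]
width: -0.0001
```

>>> {"op": "carry_out", "data": {
  "rows": [0,0.3,0,0,0,0,1,0,0.8,0,0,0,0,1,0,1.1,-1.5,0,0,0,1,0,1.1,-4,0,0,0,1,0,0.9,-4,0,0,0,1,0,0.6,-4,0,0,0,1,0,0.4,-4,0,0,0,1,0,0.3,-4,0,0,0,1,0,0.2,-4,0,0,0,1]
}}

```text
t: 9.28
tool_pos: [0.5078, 0.0861, 0.047]
orientation: [-1.304, 1.146, 1.307]
force: [-4.0, -0.0, 2.4]
width: 0.0002
```

```bash
python3 look.py
```

```text
9.28 [-198.   -35.1   47. ] F stand [-3.99  0.48  2.35]
```

>>> {"op": "carry_out", "data": {
  "rows": [0,-0.05,0,0,0,0,1,0,-0.1,0,0,0,0,1,0,-0.15,0,0,0,0,1,0,-0.15,0,0,0,0,1]
}}

```text
t: 9.78
tool_pos: [0.5077, 0.0859, 0.0466]
orientation: [-1.302, 1.149, 1.309]
force: [-7.4, -1.2, 3.0]
width: -0.0001
```

>>> {"op": "carry_out", "data": {
  "rows": [0,0.3,0,0,0,0,1,0,0.9,0,0,0,0,1,0,1.2,2,0,0,0,1,0,1.2,5,0,0,0,1,0,1.2,8,0,0,0,1,0,0.9,8,0,0,0,1,0,0.6,8,0,0,0,1,0,0.4,8,0,0,0,1,0,0.2,8,0,0,0,1,0,0.1,8,0,0,0,1]
}}

```text
t: 11.02
tool_pos: [0.4975, 0.1643, 0.0468]
orientation: [-1.303, 1.149, 1.306]
force: [-5.8, -1.4, 2.6]
width: -0.0002
```

```bash
python3 look.py
```

```text
11.03 [-198.    43.8   46.8] F stand [-5.98 -0.66  2.65]
```

>>> {"op": "carry_out", "data": {
  "rows": [0,0.4,0,0,0,0,1,0,1.2,0,0,0,0,1,0,2,0,0,0,0,1,-3,2,0,0,0,0,1,-8,2,0,0,0,0,1,-14,2,0,0,0,0,1,-19,2,0,0,0,0,1,-21,0,2,0,0,0,1,-21.5,-4,4,0,0,0,1,-21.5,-7.5,5,0,0,0,1,-21.5,-9.5,5,0,0,0,1,-21.5,-9.5,5,0,0,0,1]
}}

```text
t: 12.52
tool_pos: [0.5873, 0.2273, 0.2611]
orientation: [-1.304, 1.146, 1.305]
force: [-1.4, -0.0, -0.7]
width: -0.0001
```

```bash
python3 look.py 4; python3 - <<'E'
from cell import *
from h import *
print(rel(get_obs(),[-.100,.094,.2225],1))
a=cv2.imread("pics/side4.png")[150:260,205:330]; cv2.imwrite("pics/c4.png",cv2.resize(a,None,fx=5,fy=5,interpolation=3))
E
```

```text
12.53 [-100.8   94.7  261.1] F stand [-1.42  0.17 -0.66]
top 219 box walls x [-184.6 -184.6  -88.5  -82.8] y [-74.9 -74.4  81.9  82.7]
side 191 box walls x [-185.5 -184.8  -71.7  -70.5] y [-84.4 -82.5  79.4  82.2]
(array([ 3.95, -0.2 , -0.05]), array([ 0.   , -0.   , -0.001]))
```

View pics/c4.png

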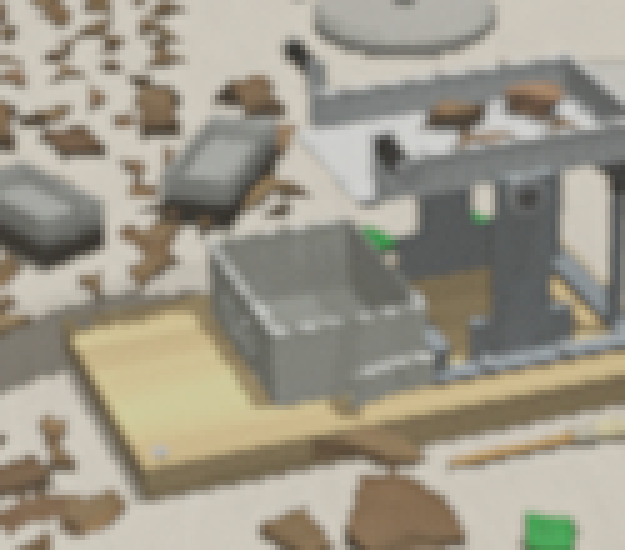

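>>> {"op": "carry_out", "data": {
  "rows": [1,-0.1,0,0,0,0,1,2.2,-0.1,0,0,0,0,1,3.2,-0.1,0,0,0,0,1,3.6,-0.1,0,0,0,0,1,3.8,-0.1,0,0,0,0,1,3.9,-0.1,0,0,0,0,1,4.0,-0.1,0,0,0,0,1,4.1,-0.1,0,0,0,0,1,4.2,-0.1,0,0,0,0,1,4.3,-0.1,0,0,0,0,1]
}}

```text
t: 13.88
tool_pos: [0.5879, 0.2273, 0.2202]
orientation: [-1.305, 1.144, 1.304]
force: [-2.4, -0.6, 5.6]
width: -0.0002
```

```bash
python3 look.py
```

```text
13.88 [-100.2   94.6  220.2] F stand [-2.5  -0.26  5.61]
```

>>> {"op": "carry_out", "data": {
  "rows": [0.3,0.15,0,0,0,0,1,0.7,0.3,0,0,0,0,1,1.0,0.45,0,0,0,0,1,1.4,0.57,0,0,0,0,1,1.75,0.68,0,0,0,0,1,2.1,0.79,0,0,0,0,1,2.5,0.87,0,0,0,0,1,2.85,0.95,0,0,0,0,1,3.2,1.03,0,0,0,0,1,3.6,1.07,0,0,0,0,1,3.95,1.12,0,0,0,0,1,4.3,1.16,0,0,0,0,1,4.7,1.16,0,0,0,0,1,5.05,1.17,0,0,0,0,1,5.4,1.17,0,0,0,0,1,5.75,1.14,0,0,0,0,1,6.1,1.11,0,0,0,0,1,6.4,1.1,0,0,0,0,1,6.5,1.08,0,0,0,0,1,6.5,1.08,0,0,0,0,1]
}}

```text
t: 16.38
tool_pos: [0.5772, 0.2259, 0.1542]
orientation: [-1.305, 1.145, 1.304]
force: [-1.3, -0.4, 2.9]
width: 0.0002
```

```bash
python3 look.py
```

```text
16.38 [-111.    94.5  154.2] F stand [-1.33 -0.22  2.93]
```

>>> {"op": "carry_out", "data": {
  "rows": [0.15,-0.02,0,0,0,0,1,0.3,-0.05,0,0,0,0,1,0.45,-0.08,0,0,0,0,1,0.6,-0.1,0,0,0,0,1,0.7,-0.12,0,0,0,0,1,0.8,-0.14,0,0,0,0,1,0.85,-0.15,0,0,0,0,1,0.85,-0.15,0,0,0,0,1]
}}

```text
t: 17.38
tool_pos: [0.5787, 0.2261, 0.1458]
orientation: [-1.304, 1.145, 1.304]
force: [-2.2, -0.4, 2.4]
width: 0.0001
```

>>> {"op": "carry_out", "data": {
  "rows": [0.05,0,0,0,0,0,1,0.1,-0.02,0,0,0,0,1,0.15,-0.03,0,0,0,0,1,0.2,-0.04,0,0,0,0,1,0.2,-0.04,0,0,0,0,1]
}}

```text
t: 18.0
tool_pos: [0.579, 0.2261, 0.1437]
orientation: [-1.304, 1.145, 1.305]
force: [-1.4, 1.1, 2.0]
width: -0.0001
```

>>> {"op": "carry_out", "data": {
  "rows": [0.05,0,0,0,0,0,1,0.1,-0.02,0,0,0,0,1,0.15,-0.03,0,0,0,0,1,0.2,-0.05,0,0,0,0,1,0.2,-0.05,0,0,0,0,1]
}}

```text
t: 18.62
tool_pos: [0.5795, 0.2262, 0.1417]
orientation: [-1.304, 1.145, 1.305]
force: [-1.2, -0.6, 1.6]
width: -0.0001
```

>>> {"op": "carry_out", "data": {
  "rows": [0.05,0,0,0,0,0,1,0.1,-0.02,0,0,0,0,1,0.15,-0.03,0,0,0,0,1,0.2,-0.05,0,0,0,0,1,0.2,-0.05,0,0,0,0,1]
}}

```text
t: 19.25
tool_pos: [0.5798, 0.2263, 0.1404]
orientation: [-1.304, 1.145, 1.305]
force: [-3.0, -0.9, 5.3]
width: 0.0002
```

>>> {"op": "carry_out", "data": {
  "rows": [0.03,0,0,0,0,0,1,0.06,0,0,0,0,0,1,0.06,0,0,0,0,0,1,0.06,0,0,0,0,0,1,0.06,0,0,0,0,0,1,0.06,0,0,0,0,0,1]
}}

```text
t: 20.0
tool_pos: [0.5798, 0.2263, 0.1403]
orientation: [-1.305, 1.144, 1.304]
force: [-3.9, -0.8, 6.9]
width: 0.0001
```

```bash
python3 look.py 5; python3 - <<'E'
from h import *
a=cv2.imread("pics/side5.png")[150:260,205:330];b=cv2.imread("pics/top5.png")[120:260,180:290]
cv2.imwrite("pics/c5.png",np.hstack([cv2.resize(a,(455,400),interpolation=3),cv2.resize(b,(314,400),interpolation=3)]))
E
```

```text
20.0 [-108.3   94.6  140.3] F stand [-4.   -0.26  6.91]
top 341 box walls x [-185.4 -184.3  -76.6  -71.5] y [-75.  -74.3  81.1  81.6]
side 198 box walls x [-185.8 -184.9  -75.3  -72.7] y [-84.  -82.   81.3  83.7]
```

View pics/c5.png

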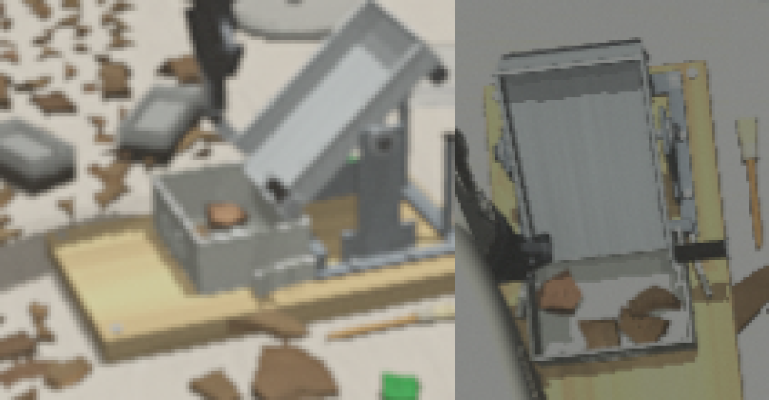

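>>> {"op": "carry_out", "data": {
  "rows": [0,0,0,0,0,0,1,0,0,0,0,0,0,1,0,0,0,0,0,0,1,0,0,0,0,0,0,1,0,0,0,0,0,0,1,0,0,0,0,0,0,1,-0.05,0,0,0,0,0,1,-0.1,0,0,0,0,0,1,-0.2,0.03,0,0,0,0,1,-0.35,0.06,0,0,0,0,1,-0.5,0.08,0,0,0,0,1,-0.7,0.12,0,0,0,0,1,-0.95,0.16,0,0,0,0,1,-1.2,0.2,0,0,0,0,1,-1.45,0.24,0,0,0,0,1,-1.7,0.27,0,0,0,0,1,-1.95,0.3,0,0,0,0,1,-2.2,0.32,0,0,0,0,1,-2.4,0.33,0,0,0,0,1,-2.6,0.34,0,0,0,0,1]
}}

```text
t: 22.6
tool_pos: [0.5769, 0.2259, 0.1654]
orientation: [-1.305, 1.144, 1.304]
force: [2.1, -0.0, 2.6]
width: 0.0002
```

```bash
python3 look.py
```

```text
22.6 [-111.2   94.6  165.4] F stand [ 2.06 -0.28  2.55]
```

>>> {"op": "carry_out", "data": {
  "rows": [-0.25,0,0,0,0,0,1,-0.5,0,0,0,0,0,1,-0.75,0,0,0,0,0,1,-1.0,0,0,0,0,0,1,-1.25,-0.01,0,0,0,0,1,-1.5,-0.03,0,0,0,0,1,-1.75,-0.06,0,0,0,0,1,-2.0,-0.09,0,0,0,0,1,-2.25,-0.13,0,0,0,0,1,-2.5,-0.18,0,0,0,0,1,-2.75,-0.23,0,0,0,0,1,-3.0,-0.29,0,0,0,0,1,-3.25,-0.35,0,0,0,0,1,-3.5,-0.41,0,0,0,0,1,-3.75,-0.49,0,0,0,0,1,-4.0,-0.57,0,0,0,0,1,-4.2,-0.64,0,0,0,0,1,-4.4,-0.7,0,0,0,0,1,-4.6,-0.78,0,0,0,0,1,-4.75,-0.84,0,0,0,0,1]
}}

```text
t: 25.1
tool_pos: [0.585, 0.2269, 0.2128]
orientation: [-1.304, 1.145, 1.304]
force: [2.2, -0.9, 2.5]
width: -0.0003
```

```bash
python3 look.py
```

```text
25.1 [-103.1   94.6  212.8] F stand [ 2.11 -1.16  2.52]
```

Remaining about 7.5 mm: 0.5 mm per row, then feel for the force to vanish.

>>> {"op": "carry_out", "data": {
  "rows": [-0.1,-0.04,0,0,0,0,1,-0.2,-0.08,0,0,0,0,1,-0.27,-0.11,0,0,0,0,1,-0.34,-0.14,0,0,0,0,1,-0.4,-0.17,0,0,0,0,1,-0.45,-0.19,0,0,0,0,1,-0.5,-0.21,0,0,0,0,1,-0.55,-0.23,0,0,0,0,1,-0.6,-0.25,0,0,0,0,1,-0.65,-0.27,0,0,0,0,1,-0.7,-0.29,0,0,0,0,1,-0.75,-0.31,0,0,0,0,1,-0.8,-0.31,0,0,0,0,1,-0.85,-0.31,0,0,0,0,1,-0.85,-0.31,0,0,0,0,1]
}}

```text
t: 26.98
tool_pos: [0.5873, 0.2272, 0.2206]
orientation: [-1.304, 1.147, 1.306]
force: [-0.0, 0.6, -0.7]
width: 0.0
```

```bash
python3 look.py
```

```text
26.98 [-100.8   94.5  220.6] F stand [ 0.06  0.55 -0.68]
```

>>> {"op": "carry_out", "data": {
  "rows": [-0.1,0,0,0,0,0,1,-0.2,0,0,0,0,0,1,-0.4,0,0,0,0,0,1,-1,0,0,0,0,0,1,-3,0,0,0,0,0,1,-6,0,0,0,0,0,1,-9,2,3,0,0,0,1,-10,6,8,0,0,0,1,-10,10,13,0,0,0,1,-10,14,17,0,0,0,1,-10,16,19,0,0,0,1,-10,16,19,0,0,0,1,-10,16,19,0,0,0,1]
}}

```text
t: 28.6
tool_pos: [0.4052, 0.3948, 0.3216]
orientation: [-1.305, 1.144, 1.304]
force: [0.1, 0.1, 0.5]
width: 0.0003
```

```bash
python3 look.py 6; python3 - <<'E'
from h import *
a=cv2.imread("pics/side6.png")[140:270,190:350];b=cv2.imread("pics/top6.png")[120:300,165:300]
cv2.imwrite("pics/c6.png",np.hstack([cv2.resize(a,(490,400),interpolation=3),cv2.resize(b,(300,400),interpolation=3)]))
g=np.load("top6.npz");W=cloud(g);z=W[...,2];S=(W[...,:2]-O)@R2
for y in(-.094,.094):
    m=(z>.18)&(abs(S[...,0]+.1)<.03)&(abs(S[...,1]-y)<.02); print("grip",y,m.sum(),np.round(S[m].mean(0),4),z[m].max().round(4))
a=cv2.imread("pics/top0.png").astype(int);b=cv2.imread("pics/top6.png").astype(int)
m=(np.abs(a-b).max(2)>40).astype(np.uint8);n,l,s,c=cv2.connectedComponentsWithStats(m)
print([list(map(int,q)) for q in s[1:] if q[4]>12])
E
```

```text
28.6 [-259.6  284.3  321.6] F stand [0.1  0.04 0.5 ]
top 220 box walls x [-185.1 -184.7  -89.6  -83.5] y [-74.9 -74.6  81.6  82.2]
side 180 box walls x [-185.5 -184.2  -71.8  -70. ] y [-85.  -82.6  80.   83. ]
grip -0.094 106 [-0.1008 -0.0941] 0.2258
grip 0.094 106 [-0.101  0.094] 0.2298
[[204, 141, 15, 18, 206], [225, 140, 20, 12, 170], [230, 160, 14, 20, 189], [205, 163, 16, 20, 178], [259, 204, 3, 16, 17], [205, 218, 8, 7, 19], [14, 220, 186, 195, 5859], [224, 220, 36, 22, 351], [224, 222, 20, 4, 45], [7, 226, 7, 6, 22], [212, 228, 10, 2, 17], [11, 230, 11, 19, 36], [0, 237, 9, 9, 52], [207, 239, 59, 32, 771], [9, 244, 7, 4, 18], [23, 247, 32, 33, 67], [6, 255, 8, 11, 54], [15, 254, 13, 11, 68], [2, 273, 10, 8, 44], [14, 273, 13, 10, 70], [55, 273, 5, 8, 20], [0, 280, 16, 15, 75], [4, 293, 17, 19, 65], [13, 293, 12, 10, 58], [36, 294, 9, 7, 37], [27, 323, 23, 9, 136], [31, 332, 19, 15, 118], [0, 353, 157, 67, 5935], [0, 384, 24, 15, 117], [166, 392, 6, 7, 23], [0, 401, 48, 19, 493], [192, 401, 42, 19, 282], [157, 406, 25, 11, 132], [192, 411, 8, 9, 45], [162, 416, 16, 4, 46]]
```

View pics/c6.png

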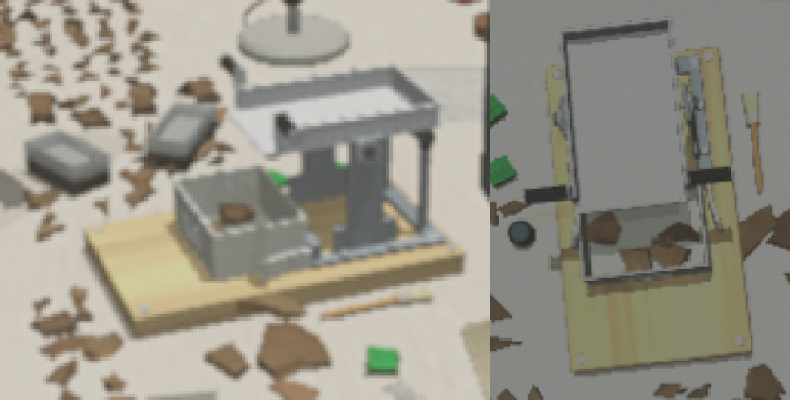

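```bash
python3 -c "
from cell import *
print(sign_off())"
```

```text
the job is handed in; nothing more can be done
None
```

The job is done and handed in at about 29 s: the tray is empty and level, and all four sherds are in the white box.

- **Box home:** I pushed it in gently. It stuck briefly about 2 mm short, and I finished at no more than about 11 N. By feel the front wall gave the same stop position (-198.0 mm at the tool) in the middle, on the right and on the left, so it sits square. The cameras agree, with the front wall at about -185 mm.
- **Tray pressed down:** I pressed the left grip down along its arc until the rest met the box edge, at a tilt of about 0.74. There the force rose from about 1.6 N to 5.3 N. I held it at about 6.9 N, roughly 5 N of that on the box.
- **Tray back up:** I eased it up with the fingers on the grip. At both points I checked on the way it pressed with about 2.5 N, and the force was about zero at level, where I let go.
- **Last checks:** The final pictures show the box still home and both grips at the same stand position. The loupe, brush and cases appear unmoved, and the arm is clear of everything, with a force of about 0.5 N, which is sensor noise.

**Two checks were weaker:**
- In the first picture after contact the sherds were already in the box. I can't tell whether some slid in just before the rest touched. I held about another 0.75 s after that picture.
- Depth readings of the grip tops came out 5 to 9 mm too high and differed by 4 mm between sides. For the tray being level I relied on the force at the grip and its contact height (220.6 mm, against 220.2 mm at first contact).

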